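# Bolt the transit crate shut

### The job

Bolt the crate's lid shut for dispatch: with its handle up, slide the barrel bolt across into the staple on the other leaf, then find the notch in the lock plate and turn the handle all the way down into it, until it lies level. Take your hands off and leave the loose things lying on the lid where they are.

Things in the scene. Friction and masses are not known exactly. Their poses are not given: they have to be found in the camera images.
- crate: Plywood transit crate, fixed, 300 (x) x 480 (y) x 120 mm high; origin: centre of its underside; z up. The lid is closed: two leaves meeting at crate y = 0. A steel barrel bolt lies on the lid along crate y, crossing to the other leaf when slid. Loose things lie on the lid too.
- bolt_axis (a point): Point fixed on the crate, on the bolt rod's axis, where the handle's foot is when bolt is 0: crate x = 30, y = -145, z = 162 mm (42 mm above the lid). The rod is 20 mm thick, 220 mm long and runs along crate y, held by guide saddles at crate y = -196 and -22 mm (56 mm high above the lid, 36 mm across).
- plate_line (a point): Fixed point on the top edge of the lock plate's line, at crate x = -5, y = -84, z = 180 mm. The plate is steel on edge, 10 mm thick, 157 mm long, parallel to the rod, 35 mm to its -x side, top edge rounded. Its one notch, 20 mm wide with 5 mm rounded corners, was set by eye and is not measured: the handle drops in where bolt is somewhere in 0.040 to 0.082.
- bolt (a joint): Slide of the bolt rod along crate +y, in m: 0 = fully drawn back, 0.092 = the far stop; starts between 0 and 0.012. Stays where it is left; about 3 N to move. From 0.034 on the rod's tip is inside the staple.
- handle (a joint): Angle of the bolt's handle about the rod, rad: 0 = upright, growing as it tips towards crate -x, 1.57 = level, fully down; stops at -0.35 and 1.58; starts within 0.3 of upright. Stays where left; 1 to 3 N at the knob turns it. Away from the notch the shank meets the lock plate's top edge at about 0.9; only in the notch does it go down to 1.57.
- handle_knob (a point): Centre of the handle's black ball knob, 30 mm in diameter, on a steel shank 12 mm thick; 80 mm from the rod axis. In the crate's frame: x = 0.030 - 0.080 sin(handle), y = -0.145 + bolt, z = 0.162 + 0.080 cos(handle), m. Pinched across crate y, it pivots between the fingers as the handle turns.
- staple (a point): Steel staple (inverted U, 48 mm across, 62 mm high above the lid) on the other leaf; the point is the centre of its opening, on the rod's axis. The bolt's tip goes through it.
- protectors: Two nested cardboard edge protectors (a low ridge, 90 mm long, 50 mm wide, 32 mm high), loose on the lid on the robot's side of the bolt. Not to be disturbed. Origin: centre of the underside.
- tape_roll: Roll of packing tape, 100 mm in diameter, 48 mm high, lying loose on the other leaf. Not to be disturbed. Origin: centre of the underside.
- trim: Strip of wood, 20 x 200 x 12 mm, loose on the lid behind the bolt. Not to be disturbed. Origin: centre of the underside.

How it is judged:
By the outcome, as a careful person would: the job done as asked, in the order asked, and still so for the second after the job is handed in, with the robot touching nothing.
It also fails if it takes over 64 s, if anything falls off the work surface, if the arm or the gripper's body presses on something with over 40 N, if the wrist force passes 120 N, or if a joint passes its speed limit or range.

### The arm

A 7-joint arm with a two-finger parallel gripper is mounted at the origin on the work surface. World frame = base frame: x ahead of the robot, y to its left, z up, the work surface at z = 0. Lengths are in m, angles in rad, forces in N, time in s.
With the tool pointing down it reaches from about 0.425 to 0.925 m from the base axis. Payload 6.8 kg.
Tool frame: the origin (TCP) lies on the front face of the gripper's body, between the roots of the fingers; the fingertips stand 73 mm ahead of it and the grasp point (between the pads) lies 54 mm ahead of it; z points along the fingers, x is the direction in which the jaws open and shut, and the axes are right-handed (so a half turn about z gives the same grasp; the last joint's range is limited). The gripper opens to 85 mm and grips with 20 to 120 N. Pads are 22 mm wide; open, the fingers measure 114 mm over their backs; the gripper's body (76 mm by 85 mm) begins 54 mm behind the grasp point. The pads swing forward as they close: fully open they stand 13 mm farther back than shut.
Start: joints at [1.087, 0.477, 0.022, 1.555, -0.011, 1.109, -0.083], TCP at [0.248, -0.628, 0.304] pointing down, gripper open.
Joint ranges: [-2.96, 2.96], [-0.34, 2.1], [-1.41, 1.46], [0.24, 2.44], [-1.37, 4.51], [0.17, 1.92], [-2.96, 2.96]. Speed limits (rad/s): [2.39, 2.39, 3.14, 3.14, 3.14, 3.14, 3.14].

### API

Orientations are given as a unit quaternion [w, x, y, z].
In Python, from station import get_obs, read_camera, hand_in gives the robot as it stands. The module is installed in compiled form; this text tells all that it offers.
- The arm moves only by the shell command python3 -m creep 'ROWS' [FORCE]. ROWS is JSON, a list that holds one entry, the list of rows, each a list of 7 numbers: the turn, a rotation vector about the tool's x, y, z in rad, then the shift along the tool's x, y, z in m, then the finger opening in m, from 0 to 0.0854. A call has 1 to 20 rows; each row shifts and turns the pose as measured when the row begins, along the tool's axes as they then stand; what a row does not reach is not made up. A row lasts 1/12 s, in which the tool goes at most 41.7 mm and 7.16 degrees, less where a joint would pass 70% of its speed; a pose out of reach is approached as far as the arm can. A call is refused whole if a number of a shift passes 0.0417 or a number of a turn 0.125, either way. A call with a gripper value outside its range is refused whole. The fingers move at their own pace and stop on an object; FORCE is the grip in N (left out, the last holds). Time passes only in rows, so rows that do not move let the fingers close. It gives the time, the measured TCP pose, the force and the opening at its end, in the units of the state.
- get_obs(): the state, without advancing time (a new reading comes with each control period).
- read_camera(name): name is "side" or "top" or "wrist"; returns a dict with "color" (480x640x3 uint8, red, green, blue), "range_z" (480x640 float32, m along the optical axis (not along the pixel's ray), 0 where there is no reading), "fovy" (degrees; the focal length in pixels is half the picture's height over the tangent of half this angle, whatever the lens; pixels are square), "cx", "cy" (the principal point, pixels), "D" ([k1, k2, p1, p2, k3] as OpenCV has them; the pictures are not rectified), "rvec" (rotation vector, rad) and "tvec" (3), from world to camera coordinates, as OpenCV has them. Camera axes: x right, y down, z forward; pixel columns grow to the right and rows downward; lengths in m; the calibration is good to about 2 mm. A picture is of the moment at which its call begins.
- hand_in(): hands the job in, once; it reports no verdict.
The state is a dict: "t": time; "q": joint angles; "joint_vel": joint speeds; "joint_torque": joint torques, N m; "eef_pos": TCP position; "tool_rot": TCP orientation; "contact_force": force on the tool from outside, world axes, zero at the start; "torque": the same for the moment, N m; "gripper_width": opening from 0.0 (shut) to 1.0 (fully open).
Only numpy, scipy, OpenCV 4.12 (cv2) and the standard library are available. Lean on these libraries where they do the work, as an engineer would, in place of code of your own. Each camera call takes 0.05 s, during which the arm holds its last target.

## Working session

There is one attempt and no reset: what is moved stays moved. The work goes in short steps, Python scripts to look and compute and a shell command to move; the robot and the scene stay as the last step left them, time stands still between calls to the robot, and variables do not carry over. Pictures are saved under pics/ and viewed, and the job is handed in when it is done.

```bash
mkdir -p pics; cat > h.py <<'E'
import numpy as np, cv2
from station import get_obs, read_camera
from scipy.spatial.transform import Rotation as R
def cam(n, save=None):
    c=read_camera(n)
    if save: cv2.imwrite(save, c["color"][:,:,::-1])
    f=240/np.tan(np.radians(c["fovy"])/2)
    c["K"]=np.array([[f,0,c["cx"]],[0,f,c["cy"]],[0,0,1]]); c["Dd"]=np.array(c["D"],float)
    c["R"]=cv2.Rodrigues(np.array(c["rvec"],float))[0]; c["t"]=np.array(c["tvec"],float)
    return c
def rays(c,uv):
    p=cv2.undistortPoints(np.array(uv,float).reshape(-1,1,2),c["K"],c["Dd"]).reshape(-1,2)
    return np.c_[p,np.ones(len(p))]
def depthpt(c,uv):
    uv=np.atleast_2d(uv); r=rays(c,uv); z=np.array([c["range_z"][int(round(v)),int(round(u))] for u,v in uv])
    return (r*z[:,None]-c["t"])@c["R"]
def plane(c,uv,h):
    r=rays(c,np.atleast_2d(uv))@c["R"]; o=-c["R"].T@c["t"]
    return o+r*((h-o[2])/r[:,2])[:,None]
def cloud(c):
    v,u=np.mgrid[0:480,0:640]; r=rays(c,np.c_[u.ravel(),v.ravel()]); z=c["range_z"].ravel()
    P=(r*z[:,None]-c["t"])@c["R"]; P[z<=0]=np.nan
    return P.reshape(480,640,3)
def proj(c,P):
    return cv2.projectPoints(np.array(P,float).reshape(-1,1,3),np.array(c["rvec"],float),c["t"],c["K"],c["Dd"])[0].reshape(-1,2)
E
python3 - <<'E'
from h import *
for n in("side","top","wrist"):
    c=cam(n,f"pics/{n}0.png"); print(n,c["fovy"],-c["R"].T@c["t"],c["R"][2])
o=get_obs(); print(o)
E
```

```text
side 56.52533931146608 [ 0.37232541 -0.29885165  0.65554492] [ 0.28247735  0.61343473 -0.73749873]
top 53.7010946437436 [0.50980102 0.10644471 0.80667496] [ 0.10542038 -0.00160538 -0.99442645]
wrist 60.25941442518809 [ 0.31576711 -0.60127001  0.37254412] [-0.26498022 -0.1022358  -0.95881871]
{'t': 0.15, 'q': array([ 1.08691148,  0.4776166 ,  0.0224017 ,  1.5562258 , -0.01151316,
        1.10931599, -0.08311521]), 'joint_vel': array([ 1.01366078e-03, -1.68766418e-03, -3.88512386e-04, -5.04371190e-03,
        3.30474969e-05,  1.24160705e-03,  9.00189301e-05]), 'joint_torque': array([ 3.29243863e-03, -5.96921182e+01,  1.61052436e+00, -2.81494063e+01,
        1.26778739e-02,  6.44990461e-03,  1.58963087e-05]), 'eef_pos': array([ 0.24756716, -0.62757284,  0.30314517]), 'tool_rot': array([-3.55581743e-04,  8.26726514e-01, -5.62603550e-01, -6.24255171e-04]), 'contact_force': array([-0.40109522, -0.56315437,  0.29272724]), 'torque': array([ 0.00721697,  0.01049661, -0.07343949]), 'gripper_width': 1.000305995041825}
```

View pics/side0.png

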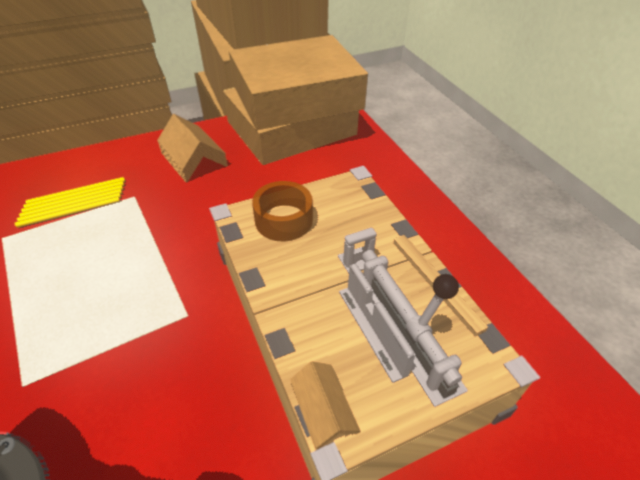

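View pics/top0.png

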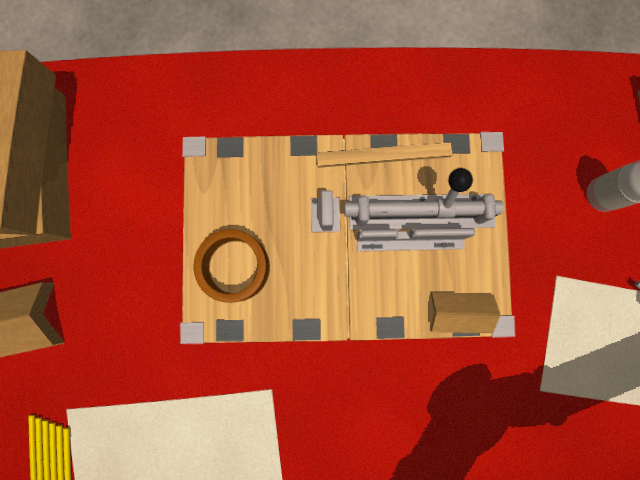

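The side and top views show the crate on the red cloth. Its +x side is up in the top view. The knob is at about (460,180) in top and (446,286) in side, tipped away from the robot. The lock plate runs from (360,233) to (474,233) in top, with a possible gap near (405,233). Next I'll measure the crate, knob and plate.

```bash
python3 - <<'E'
from h import *
c=cam("top"); P=cloud(c)
m=((P[...,2]>0.10)&(P[...,2]<0.135)&(P[...,0]>0.35)&(abs(P[...,1]-0.1)<0.5))
m[:, :150]=0; m[:, 540:]=0
m=m.astype(np.uint8); m=cv2.morphologyEx(m,cv2.MORPH_OPEN,np.ones((5,5)))
print("lid z",np.nanmedian(P[...,2][m>0]))
n,l,s,_=cv2.connectedComponentsWithStats(m); k=1+np.argmax(s[1:,4]); print(s[k])
cs,_=cv2.findContours((l==k).astype(np.uint8),cv2.RETR_EXTERNAL,cv2.CHAIN_APPROX_NONE)
ct=max(cs,key=cv2.contourArea).reshape(-1,2)
W=plane(c,ct,0.12)[:,:2]
(rc,sz,a)=cv2.minAreaRect((W*1000).astype(np.float32)); print(rc,sz,a)
for n in("top","side"):
    c=cam(n);im=c["color"]
    hsv=im.max(axis=2); mk=(hsv<55).astype(np.uint8)
    nn,l,s,ce=cv2.connectedComponentsWithStats(mk)
    P=cloud(c)
    for i in range(1,nn):
        if s[i,4]>150: 
            u,v=ce[i]; print(n,s[i],ce[i],P[int(v),int(u)])
c=cam("top")
cv2.imwrite("pics/topz.png",cv2.resize(c["color"][160:270,300:520,::-1],None,fx=3.6,fy=3.6,interpolation=cv2.INTER_CUBIC))
c=cam("side")
cv2.imwrite("pics/sidez.png",cv2.resize(c["color"][220:410,320:500,::-1],None,fx=3.1,fy=3.1,interpolation=cv2.INTER_CUBIC))
E
```

```text
lid z 0.12185474173555373
[  180   132   335   212 53979]
(589.9932861328125, 69.19670104980469) (485.97979736328125, 307.56732177734375) 89.8258285522461
top [449 168  23  24 426] [459.87558685 179.67840376] [ 0.63925232 -0.06191437  0.25244868]
```

View pics/topz.png

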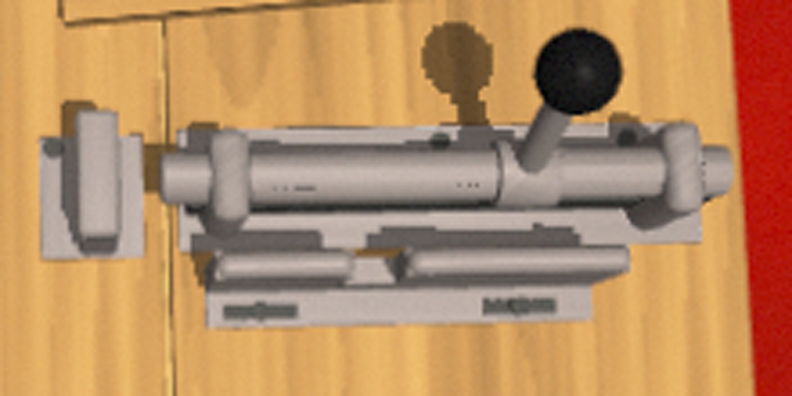

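View pics/sidez.png

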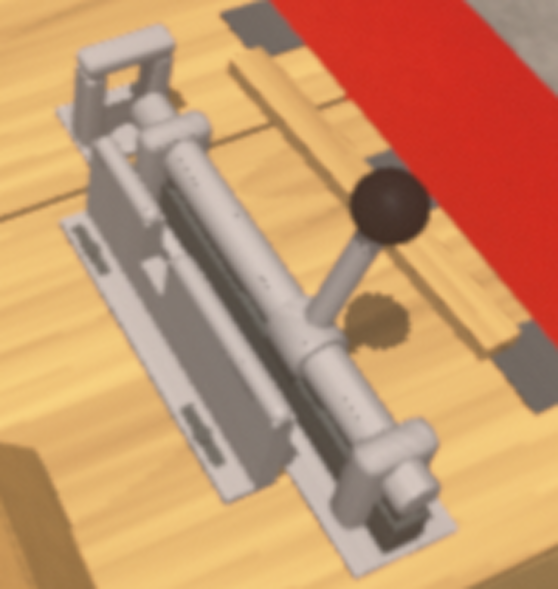

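The notch shows at about (352–400, 262) in the top zoom, which is roughly pixel (404,233) in the full picture. I'll turn that, the seam, the rod ends and the knob into positions.

```bash
python3 - <<'E'
from h import *
c=cam("top"); s=cam("side")
def z2(u,v): return (300+(u+.5)/3.6-.5,160+(v+.5)/3.6-.5)
def zs(u,v): return (320+(u+.5)/3.1-.5,220+(v+.5)/3.1-.5)
print("notch L,R edges", plane(c,[z2(352,265),z2(402,265)],0.18))
print("plate ends", plane(c,[z2(213,262),z2(630,258)],0.18))
print("notch side view", plane(s,[zs(158,216),zs(170,258)],0.18))
print("plate ends side", plane(s,[zs(100,140),zs(285,415)],0.18))
print("lid corners",plane(c,[(183,138),(503,133),(514,337),(181,343)],0.12))
print("seam", plane(c,[(344,135),(349,342)],0.12))
# knob triangulate: side mask
im=s["color"].astype(int); m=((im.max(2)<75)).astype(np.uint8); m[:250]=0;m[320:]=0;m[:,:420]=0;m[:,475:]=0
n,l,st,ce=cv2.connectedComponentsWithStats(m); k=1+np.argmax(st[1:,4]); print(st[k],ce[k])
ks=ce[k]; kt=(459.87,179.68)
A=[];b=[]
for cc,uv in((c,kt),(s,ks)):
    d=(rays(cc,[uv])@cc["R"])[0]; d/=np.linalg.norm(d); o=-cc["R"].T@cc["t"]; M=np.eye(3)-np.outer(d,d); A.append(M); b.append(M@o)
X=np.linalg.solve(sum(A),sum(b)); print("knob",X,proj(c,X),proj(s,X))
P=cloud(s); v,u=np.where(l==k); Q=P[v,u]; Q=Q[~np.isnan(Q).any(1)]
A_=np.c_[2*Q,np.ones(len(Q))]; x=np.linalg.lstsq(A_,(Q**2).sum(1),rcond=None)[0]; print("sphere fit",x[:3],np.sqrt(x[3]+x[:3]@x[:3]))
# rod axis: top-most points along rod in top cloud
P=cloud(c)
print("rod", P[208,[362,372,382,392,402,412,422]])
for q in (195,208): print(P[q,(355,490,498)])
print("seam depth", P[300,(343,348,353)])
print("notch prof"); 
for u in range(380,430,3): print(u,P[228:238,u,2].round(3).max(),P[233,u].round(3))
E
```

```text
notch L,R edges [[ 0.5833918   0.00366595  0.18      ]
 [ 0.58302007 -0.01500856  0.18      ]]
plate ends [[ 0.58554713  0.05527659  0.18      ]
 [ 0.58396418 -0.10138503  0.18      ]]
notch side view [[ 0.58595336  0.002416    0.18      ]
 [ 0.58001366 -0.01905301  0.18      ]]
plate ends side [[ 0.58249533  0.05078109  0.18      ]
 [ 0.58488864 -0.10141203  0.18      ]]
lid corners [[ 0.74232719  0.31151094  0.12      ]
 [ 0.74144665 -0.17549563  0.12      ]
 [ 0.4347118  -0.17290256  0.12      ]
 [ 0.43724086  0.31117639  0.12      ]]
seam [[0.74048371 0.06807081 0.12      ]
 [0.43514506 0.06869801 0.12      ]]
[434 275  24  23 374] [445.22192513 286.46256684]
knob [ 0.64141676 -0.06686132  0.23969887] [[459.89206967 179.634625  ]] [[445.16865073 286.47150748]]
sphere fit [ 0.64090956 -0.06731904  0.24144059] 0.01357523937384583
rod [[ 0.61919133  0.04961968  0.17558704]
 [ 0.61934742  0.03582467  0.17319462]
 [ 0.61877786  0.02246745  0.17502008]
 [ 0.61847233  0.00893218  0.17534304]
 [ 0.61855211 -0.00500847  0.17344668]
 [ 0.6184041  -0.01879859  0.17289372]
 [ 0.6183883  -0.0
[... 225 characters left out ...]
62747  -0.13815657  0.17407826]]
seam depth [[0.49532513 0.07599044 0.12242502]
 [0.49487279 0.06805211 0.10859385]
 [0.49501618 0.06165168 0.12271829]]
notch prof
380 0.183 [0.584 0.027 0.183]
383 0.182 [0.584 0.023 0.181]
386 0.182 [0.584 0.019 0.181]
389 0.182 [0.584 0.015 0.182]
392 0.183 [0.584 0.011 0.183]
395 0.182 [0.584 0.007 0.182]
398 0.179 [0.584 0.002 0.177]
401 0.15 [ 0.587 -0.007  0.147]
404 0.15 [ 0.587 -0.011  0.149]
407 0.15 [ 0.587 -0.015  0.15 ]
410 0.162 [ 0.586 -0.017  0.161]
413 0.179 [ 0.583 -0.017  0.179]
416 0.182 [ 0.583 -0.021  0.18 ]
419 0.182 [ 0.583 -0.025  0.181]
422 0.183 [ 0.583 -0.029  0.18 ]
425 0.183 [ 0.583 -0.033  0.18 ]
428 0.184 [ 0.583 -0.037  0.182]
```

```bash
python3 - <<'E'
from h import *
c=cam("top"); P=cloud(c)
print(P[[185,185,175,200,90],[615,600,630,630,636]].round(3))
s=cam("side");Q=cloud(s);print("side obj",Q[[460,445],[15,10]].round(3))
print("protector", P[[295,295,330,330,312],[432,495,325+105,495,465]].round(3))
E
```

```text
[[ 0.665 -0.368  0.094]
 [ 0.674 -0.37   0.05 ]
 [ 0.673 -0.372  0.13 ]
 [ 0.639 -0.389  0.1  ]
 [ 0.869 -0.498  0.003]]
side obj [[0.085 0.049 0.012]
 [0.081 0.07  0.017]]
protector [[ 0.499 -0.051  0.129]
 [ 0.497 -0.147  0.121]
 [ 0.449 -0.048  0.122]
 [ 0.446 -0.144  0.123]
 [ 0.475 -0.091  0.154]]
```

View pics/wrist0.png

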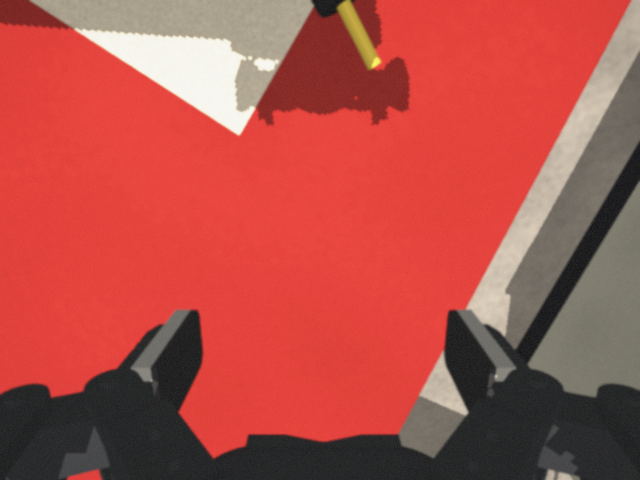

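The knob is at (0.641, -0.067, 0.240) with the handle at about -0.28. The notch is centred near world y = -0.007, and the crate's yaw is about -0.5°. First I'll rise and turn the jaws along crate y, then fly over.

```bash
python3 -m creep '[[[0,0,0.096,0,0,-0.018,0.085],[0,0,0.096,0,0,-0.018,0.085],[0,0,0.096,0,0,-0.018,0.085],[0,0,0.096,0,0,-0.018,0.085],[0,0,0,-0.02,-0.014,0,0.085],[0,0,0,-0.02,-0.014,0,0.085]]]' 25; python3 -c "
from h import *
o=get_obs();print(R.from_quat(np.roll(o['tool_rot'],-1)).as_matrix().round(4),o['eef_pos'])"
```

```text
t: 1.1
eef_pos: [0.2719, -0.5911, 0.3775]
tool_rot: [-0.001, -0.694, 0.72, 0.002]
contact_force: [0.9, 1.1, -0.4]
gripper_width: 0.996
[[-3.680e-02 -9.993e-01 -3.600e-03]
 [-9.993e-01  3.680e-02  8.000e-04]
 [-7.000e-04  3.700e-03 -1.000e+00]] [ 0.27190533 -0.59112739  0.37752407]
```

```bash
python3 -m creep '[[[0,0,-0.014,-0.032,-0.022,0,0.085],[0,0,-0.014,-0.032,-0.022,0,0.085],[0,0,0,-0.032,-0.022,0,0.085],[0,0,0,-0.032,-0.022,0,0.085],[0,0,0,-0.032,-0.022,0,0.085],[0,0,0,-0.032,-0.022,0,0.085],[0,0,0,-0.032,-0.022,0,0.085],[0,0,0,-0.032,-0.022,0,0.085],[0,0,0,-0.032,-0.022,0,0.085],[0,0,0,-0.032,-0.022,0,0.085],[0,0,0,-0.032,-0.022,0,0.085],[0,0,0,-0.032,-0.022,0,0.085],[0,0,0,-0.032,-0.022,0,0.085],[0,0,0,-0.032,-0.022,0,0.085],[0,0,0,-0.02,-0.015,0,0.085],[0,0,0,0,0,0,0.085],[0,0,0,0,0,0,0.085]]]'; cat > st.py <<'E'
from h import *
o=get_obs();M=R.from_quat(np.roll(o['tool_rot'],-1)).as_matrix()
print(M.round(4).tolist(),"tcp",o['eef_pos'].round(4),"grasp",(o['eef_pos']+0.054*M[:,2]).round(4),"F",o['contact_force'].round(1),"w",round(o['gripper_width'],3),"t",o['t'])
import sys
if len(sys.argv)>3:
    g=np.array(list(map(float,sys.argv[1:4]))); print("tool shift to target",(M.T@(g-o['eef_pos']-0.054*M[:,2])).round(4))
E
python3 st.py 0.641 -0.067 0.240
```

```text
t: 2.52
eef_pos: [0.6153, -0.0994, 0.3792]
tool_rot: [0.0, -0.705, 0.709, -0.003]
contact_force: [-0.7, -1.5, -0.5]
gripper_width: 0.995
[[-0.0059, -1.0, 0.0044], [-1.0, 0.0059, -0.0034], [0.0034, -0.0044, -1.0]] tcp [ 0.6153 -0.0994  0.3792] grasp [ 0.6156 -0.0996  0.3252] F [-0.7 -1.5 -0.5] w 0.995 t 2.5167
tool shift to target [-0.0331 -0.0249  0.0852]
```

```bash
python3 -m creep '[[[0,0,0,-0.018,-0.013,0,0.085],[0,0,0,-0.015,-0.012,0,0.085],[0,0,0,0,0,0,0.085],[0,0,0,0,0,0,0.085]]]'; python3 st.py 0.641 -0.067 0.240; python3 -c "
from h import *
cam('wrist','pics/w1.png');cam('side','pics/s1.png')"
```

```text
t: 2.85
eef_pos: [0.6396, -0.0705, 0.3792]
tool_rot: [-0.001, -0.703, 0.711, -0.003]
contact_force: [0.6, -0.6, 1.0]
gripper_width: 1.0
[[-0.0115, -0.9999, 0.003], [-0.9999, 0.0115, -0.0063], [0.0063, -0.0031, -1.0]] tcp [ 0.6396 -0.0705  0.3792] grasp [ 0.6397 -0.0709  0.3252] F [ 0.6 -0.6  1. ] w 1.0 t 2.85
tool shift to target [-0.0044 -0.0009  0.0851]
```

View pics/w1.png

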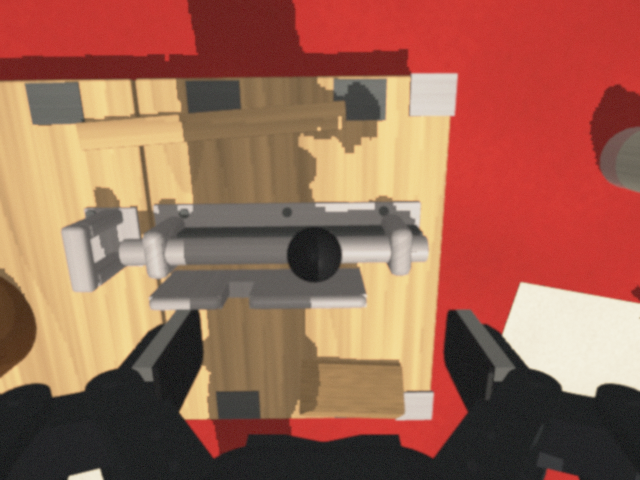

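View pics/s1.png

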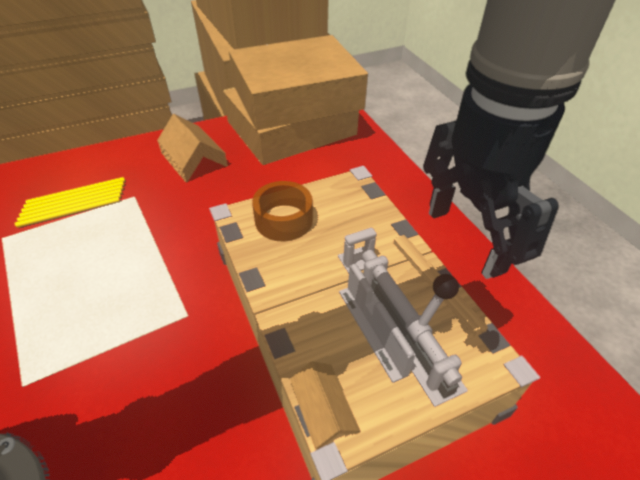

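The wrist view shows the knob at (315,255), centred between the fingers, and the plate's notch at about (238,290). I'll descend and pinch.

```bash
python3 -c "
from h import *
c=cam('wrist'); print('notch',plane(c,[(227,288),(250,288)],0.18)); P=cloud(c); print([(u,P[290,u].round(3).tolist()) for u in range(222,258,3)])"
python3 -m creep '[[[0,0,0,-0.002,0,0.022,0.085],[0,0,0,-0.002,0,0.022,0.085],[0,0,0,0,-0.001,0.022,0.085],[0,0,0,0,0,0.019,0.085],[0,0,0,0,0,0,0.085],[0,0,0,0,0,0,0.085]]]'; python3 st.py 0.641 -0.067 0.240
```

```text
notch [[ 0.59936896 -0.00420199  0.18      ]
 [ 0.599135   -0.02031755  0.18      ]]
[(222, [0.592, 0.003, 0.166]), (225, [0.59, 0.002, 0.161]), (228, [0.586, 0.002, 0.151]), (231, [0.584, 0.001, 0.147]), (234, [0.584, -0.001, 0.147]), (237, [0.584, -0.004, 0.147]), (240, [0.584, -0.006, 0.148]), (243, [0.583, -0.008, 0.147]), (246, [0.584, -0.011, 0.148]), (249, [0.584, -0.013, 0.148]), (252, [0.591, -0.019, 0.166]), (255, [0.592, -0.021, 0.166])]
t: 3.5
eef_pos: [0.6387, -0.0764, 0.2949]
tool_rot: [-0.001, -0.699, 0.715, -0.007]
contact_force: [-0.7, 0.1, 0.7]
gripper_width: 0.992
[[-0.0237, -0.9997, 0.008], [-0.9997, 0.0236, -0.0104], [0.0102, -0.0082, -0.9999]] tcp [ 0.6387 -0.0764  0.2949] grasp [ 0.6391 -0.0769  0.2409] F [-0.7  0.1  0.7] w 0.992 t 3.5
tool shift to target [-0.01   -0.0016  0.0008]
```

```bash
python3 -m creep '[[[-0.008,-0.010,-0.015,-0.010,-0.002,0.001,0.085],[0,0,0,0,0,0,0.085],[0,0,0,0,0,0,0.085]]]'; python3 st.py 0.641 -0.067 0.240
```

```text
t: 3.75
eef_pos: [0.6415, -0.0674, 0.2969]
tool_rot: [0.001, -0.704, 0.711, -0.001]
contact_force: [-0.6, 0.5, -0.3]
gripper_width: 0.993
[[-0.0098, -0.9999, 0.0025], [-1.0, 0.0098, -0.0001], [0.0001, -0.0025, -1.0]] tcp [ 0.6415 -0.0674  0.2969] grasp [ 0.6417 -0.0674  0.2429] F [-0.6  0.5 -0.3] w 0.993 t 3.75
tool shift to target [-0.0004  0.0007  0.0029]
```

Aligned to within a millimetre, so I'll close.

```bash
python3 -m creep '[[[0,0,0,0,0,0.003,0.05],[0,0,0,0,0,0,0.04],[0,0,0,0,0,0,0.02],[0,0,0,0,0,0,0.02],[0,0,0,0,0,0,0.02],[0,0,0,0,0,0,0.02],[0,0,0,0,0,0,0.02]]]' 30; python3 st.py 0.641 -0.067 0.240
```

```text
t: 4.33
eef_pos: [0.6431, -0.0667, 0.2972]
tool_rot: [0.003, -0.704, 0.71, -0.003]
contact_force: [0.4, 0.3, -0.5]
gripper_width: 0.327
[[-0.0089, -0.9999, 0.0084], [-1.0, 0.0089, -0.0], [-0.0001, -0.0084, -1.0]] tcp [ 0.6431 -0.0667  0.2972] grasp [ 0.6435 -0.0667  0.2432] F [ 0.4  0.3 -0.5] w 0.327 t 4.3333
tool shift to target [0.0003 0.0025 0.0032]
```

The grip is on the knob (opening about 28 mm). Now I'll slide the bolt with the handle up, about 60 mm along +y.

```bash
python3 -m creep '[[[0,0,0,-0.006,0,0,0.02],[0,0,0,-0.006,0,0,0.02],[0,0,0,-0.006,0,0,0.02],[0,0,0,-0.006,0,0,0.02],[0,0,0,-0.006,0,0,0.02],[0,0,0,-0.006,0,0,0.02],[0,0,0,-0.006,0,0,0.02],[0,0,0,0,0,0,0.02]]]'; python3 st.py 0.641 -0.007 0.240
```

```text
t: 5.0
eef_pos: [0.6432, -0.0246, 0.2972]
tool_rot: [0.001, -0.703, 0.711, -0.005]
contact_force: [-1.1, -1.9, -1.0]
gripper_width: 0.333
[[-0.012, -0.9999, 0.0078], [-0.9999, 0.012, -0.0056], [0.0055, -0.0078, -1.0]] tcp [ 0.6432 -0.0246  0.2972] grasp [ 0.6436 -0.0249  0.2432] F [-1.1 -1.9 -1. ] w 0.333 t 5.0
tool shift to target [-0.0178  0.0028  0.003 ]
```

```bash
python3 -m creep '[[[0,-0.005,0,-0.006,0,0,0.02],[0,0,0,-0.006,0,0,0.02],[0,0,0,-0.005,0,0,0.02],[0,0,0,-0.001,0,0,0.02],[0,0,0,0,0,0,0.02]]]'; python3 st.py 0.641 -0.007 0.240; python3 - <<'E'
from h import *
c=cam("top","pics/t2.png"); cam("wrist","pics/w2.png"); s=cam("side","pics/s2.png")
cv2.imwrite("pics/s2z.png",cv2.resize(s["color"][200:410,300:500,::-1],None,fx=2.8,fy=2.8,interpolation=cv2.INTER_CUBIC))
E
```

```text
t: 5.42
eef_pos: [0.6432, -0.0049, 0.2972]
tool_rot: [0.002, -0.703, 0.711, -0.003]
contact_force: [0.7, -2.5, 0.6]
gripper_width: 0.329
[[-0.0115, -0.9999, 0.0073], [-0.9999, 0.0114, -0.0014], [0.0013, -0.0074, -1.0]] tcp [ 0.6432 -0.0049  0.2972] grasp [ 0.6436 -0.005   0.2432] F [ 0.7 -2.5  0.6] w 0.329 t 5.4167
tool shift to target [0.002  0.0026 0.0032]
```

View pics/s2z.png

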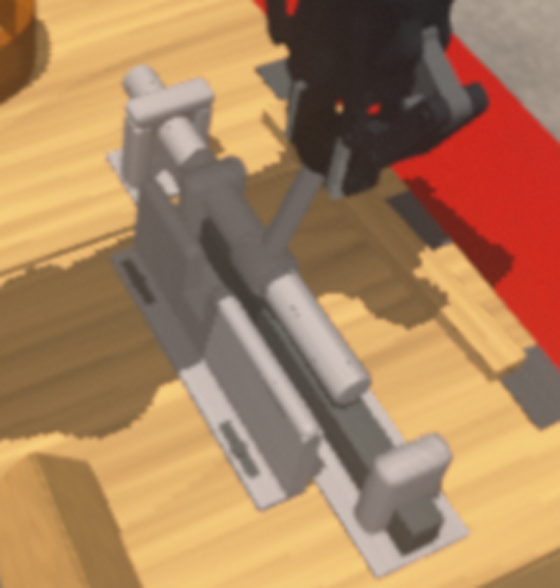

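View pics/w2.png

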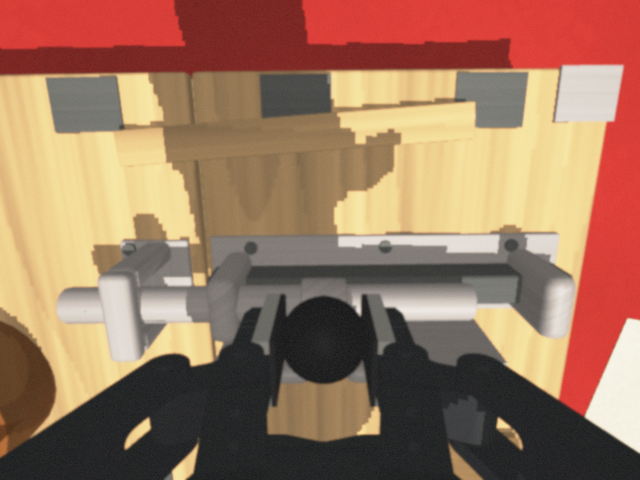

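The bolt is through the staple; in the side zoom the tip shows past it at (140,80). Now I'll swing the handle along its arc to about 0.6.

```bash
python3 -m creep '[[[0,0,0,0.001,0.007,-0.001,0.02],[0,0,0,0.0005,0.007,-0.001,0.02],[0,0,0,0,0.008,-0.001,0.02],[0,0,0,0,0.008,0.0005,0.02],[0,0,0,0,0.008,0.001,0.02],[0,0,0,0,0.0076,0.002,0.02],[0,0,0,0,0.007,0.003,0.02],[0,0,0,0,0.007,0.0035,0.02],[0,0,0,0,0.007,0.004,0.02],[0,0,0,0,0,0,0.02]]]'; python3 st.py 0.5733 -0.007 0.228
```

```text
t: 6.4
eef_pos: [0.5719, -0.0049, 0.287]
tool_rot: [0.007, -0.703, 0.711, -0.006]
contact_force: [0.8, -0.9, -3.0]
gripper_width: 0.329
[[-0.0124, -0.9998, 0.0177], [-0.9999, 0.0124, 0.0017], [-0.0019, -0.0177, -0.9998]] tcp [ 0.5719 -0.0049  0.287 ] grasp [ 0.5729 -0.0048  0.233 ] F [ 0.8 -0.9 -3. ] w 0.329 t 6.4
tool shift to target [ 0.0022 -0.0004  0.005 ]
```

```bash
python3 -m creep '[[[-0.015,0,0,0.002,0,0.002,0.02],[0,0,0,0.0015,0.006,0.005,0.02],[0,0,0,0,0.006,0.006,0.02],[0,0,0,0,0,0,0.02]]]'; python3 st.py 0.5611 -0.007 0.2177; python3 -c "
from h import *
cam('wrist','pics/w3.png');s=cam('side','pics/s3.png');cam('top','pics/t3.png')"
```

```text
t: 6.73
eef_pos: [0.558, -0.0058, 0.2738]
tool_rot: [0.001, -0.704, 0.711, 0.003]
contact_force: [0.6, -1.4, -2.6]
gripper_width: 0.326
[[-0.0097, -0.9999, -0.0026], [-0.9999, 0.0097, 0.0046], [-0.0045, 0.0027, -1.0]] tcp [ 0.558  -0.0058  0.2738] grasp [ 0.5579 -0.0055  0.2198] F [ 0.6 -1.4 -2.6] w 0.326 t 6.7333
tool shift to target [ 0.0014 -0.0032  0.0021]
```

View pics/w3.png

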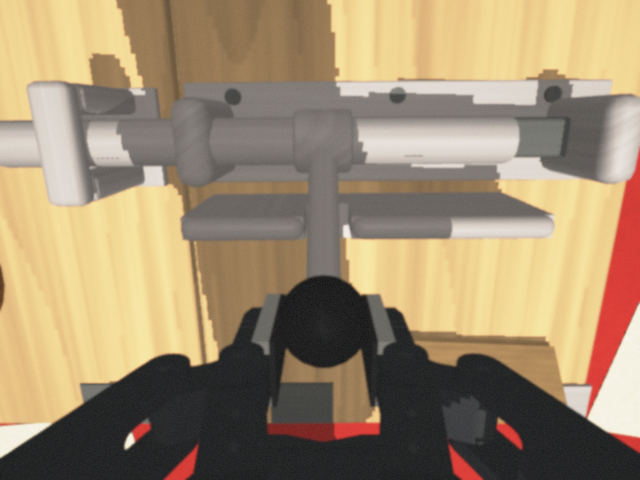

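View pics/s3.png

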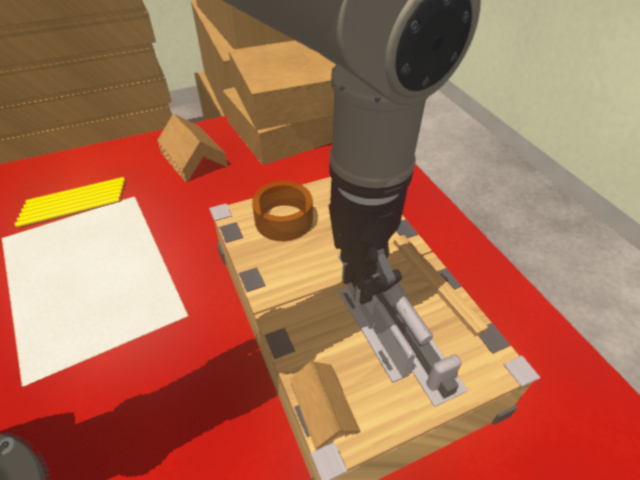

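The wrist view shows the shank at u = 307–340 and the notch edges at u = 302 and 353 (v ≈ 225). It needs about 1.5 mm more towards -y (tool +x), then down through the notch.

```bash
python3 -m creep '[[[0,0,0,0.0025,-0.001,0.002,0.02],[0,0,0,0.0015,0,0.002,0.02],[0,0,0,0.0005,0.003,0.005,0.02],[0,0,0,0,0.004,0.006,0.02],[0,0,0,0,0,0,0.02]]]'; python3 st.py 0.5512 -0.007 0.2052; python3 -c "
from h import *
cam('wrist','pics/w4.png')"
```

```text
t: 7.3
eef_pos: [0.551, -0.0073, 0.2622]
tool_rot: [-0.001, -0.704, 0.71, 0.006]
contact_force: [0.5, -0.5, -2.0]
gripper_width: 0.331
[[-0.0085, -0.9999, -0.0093], [-0.9999, 0.0084, 0.0077], [-0.0076, 0.0094, -0.9999]] tcp [ 0.551  -0.0073  0.2622] grasp [ 0.5505 -0.0069  0.2082] F [ 0.5 -0.5 -2. ] w 0.331 t 7.3
tool shift to target [ 0.0001 -0.0007  0.003 ]
```

View pics/w4.png

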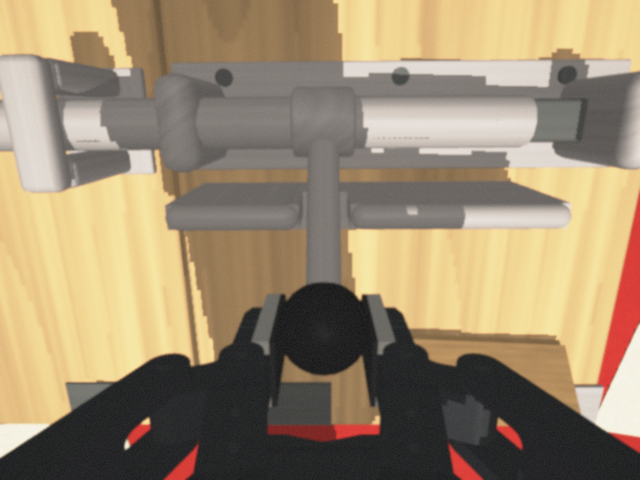

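The shank is now centred in the notch (gap edges near 300 and 350, shank 308–339). I'll continue down the arc.

```bash
python3 -m creep '[[[0,0,0,0,0.003,0.007,0.02],[0,0,0,0,0.003,0.007,0.02],[0,0,0,0,0.0025,0.007,0.02],[0,0,0,0,0.002,0.007,0.02],[0,0,0,0,0.001,0.006,0.02],[0,0,0,0,0.0005,0.005,0.02],[0,0,0,0,0,0,0.02]]]'; python3 st.py 0.5385 -0.007 0.1621; python3 -c "
from h import *
cam('wrist','pics/w5.png')"
```

```text
t: 7.93
eef_pos: [0.5388, -0.0072, 0.2225]
tool_rot: [-0.001, -0.704, 0.71, 0.006]
contact_force: [-0.4, -1.0, -0.7]
gripper_width: 0.33
[[-0.0095, -0.9999, -0.0102], [-0.9999, 0.0095, 0.0074], [-0.0073, 0.0103, -0.9999]] tcp [ 0.5388 -0.0072  0.2225] grasp [ 0.5383 -0.0068  0.1685] F [-0.4 -1.  -0.7] w 0.33 t 7.9333
tool shift to target [ 0.0002 -0.0003  0.0064]
```

View pics/w5.png

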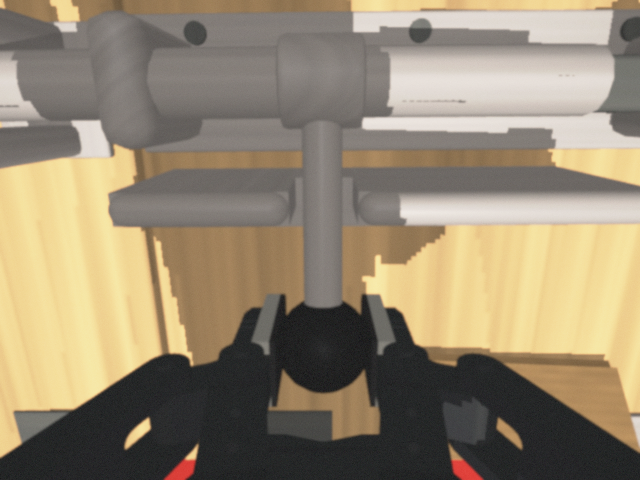

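```bash
python3 -m creep '[[[0,0,0,0,0,0.003,0.02],[0,0,0,0,0,0.003,0.02],[0,0,0,0,0,0,0.02]]]'; python3 st.py 0.5385 -0.007 0.1621
```

```text
t: 8.23
eef_pos: [0.5388, -0.0073, 0.2161]
tool_rot: [-0.001, -0.704, 0.71, 0.007]
contact_force: [-0.9, -0.4, -1.5]
gripper_width: 0.325
[[-0.0096, -0.9999, -0.0112], [-0.9999, 0.0095, 0.0073], [-0.0072, 0.0113, -0.9999]] tcp [ 0.5388 -0.0073  0.2161] grasp [ 0.5382 -0.0069  0.1621] F [-0.9 -0.4 -1.5] w 0.325 t 8.2333
tool shift to target [ 0.0001 -0.0003 -0.    ]
```

```bash
python3 -m creep '[[[0,0,0,0,0,0.002,0.02],[0,0,0,0,0,0,0.02]]]'; python3 st.py 0.5385 -0.007 0.1621;  python3 -m creep '[[[0,0,0,0,0,0.002,0.02],[0,0,0,0,0,0,0.02]]]'; python3 st.py 0.5385 -0.007 0.1621; python3 -c "
from h import *
cam('wrist','pics/w6.png')
c=cam('side','pics/s6.png'); P=cloud(c)
w=cam('wrist');Q=cloud(w)
print('shank tops',[(v,Q[v,322].round(4).tolist()) for v in (130,150,170,190,210,230,250,270,290)])"
```

```text
t: 8.4
eef_pos: [0.539, -0.0073, 0.2139]
tool_rot: [-0.001, -0.704, 0.71, 0.006]
contact_force: [0.0, -1.5, -0.9]
gripper_width: 0.323
[[-0.0094, -0.9999, -0.0109], [-0.9999, 0.0094, 0.0073], [-0.0072, 0.011, -0.9999]] tcp [ 0.539  -0.0073  0.2139] grasp [ 0.5384 -0.0069  0.1599] F [ 0.  -1.5 -0.9] w 0.323 t 8.4
tool shift to target [ 0.0001 -0.0001 -0.0022]
t: 8.57
eef_pos: [0.5391, -0.0073, 0.2117]
tool_rot: [-0.001, -0.704, 0.71, 0.006]
contact_force: [-0.5, -0.8, 0.2]
gripper_width: 0.328
[[-0.0094, -0.9999, -0.0106], [-0.9999, 0.0093, 0.0073], [-0.0072, 0.0107, -0.9999]] tcp [ 0.5391 -0.0073  0.2117] grasp [ 0.5385 -0.0069  0.1577] F [-0.5 -0.8  0.2] w 0.328 t 8.5667
tool shift to target [ 0.0001  0.     -0.0044]
shank tops [(130, [0.6086, -0.0074, 0.168]), (150, [0.6035, -0.0074, 0.1685]), (170, [0.5982, -0.0073, 0.1682]), (190, [0.5924, -0.0072, 0.1668]), (210, [0.5872, -0.0072, 0.1689]), (230, [0.5814, -0.0071, 0.1685]), (250, [0.576, -0.0071, 0.1701]), (270, [0.5697, -0.007, 0.1694]), (290, [0.5633, -0.0069, 0.1691])]
```

View pics/w6.png

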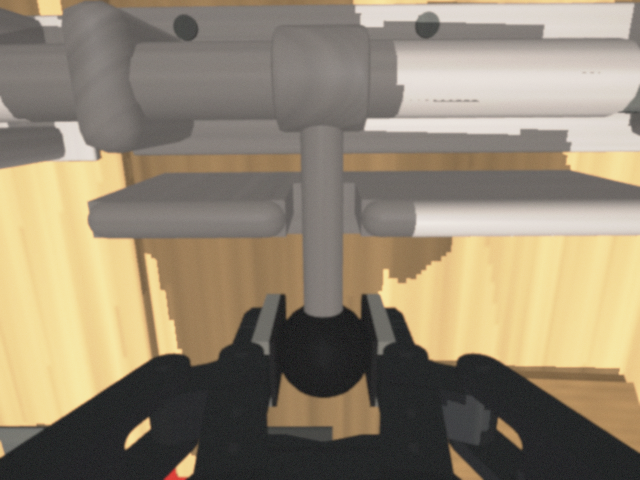

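```bash
cat > sl.py <<'E'
from h import *
w=cam('wrist');Q=cloud(w); pts=[]
for v in range(135,300): pts.append(np.nanmedian(Q[v,318:327],axis=0))
p=np.array(pts); p=p[np.isfinite(p).all(1)]; p=p[(p[:,0]>0.556)&(p[:,0]<0.606)]; s,b=np.polyfit(p[:,0],p[:,2],1)
print("slope",s,"z at axis-.08",s*.5385+b,"z at .6185",s*.6185+b, "handle est",np.pi/2+np.arctan(s))
E
python3 sl.py; python3 -m creep '[[[0,0,0,0,0,0.003,0.02],[0,0,0,0,0,0,0.02]]]'; python3 st.py 0.5385 -0.007 0.1621;python3 sl.py
```

```text
slope -0.042215376279506674 z at axis-.08 0.17098724387283534 z at .6185 0.1676100137704748 handle est 1.5286060016094756
t: 8.93
eef_pos: [0.5392, -0.0072, 0.2091]
tool_rot: [-0.001, -0.704, 0.71, 0.006]
contact_force: [-0.8, -0.7, -1.0]
gripper_width: 0.329
[[-0.0094, -0.9999, -0.0101], [-0.9999, 0.0093, 0.0072], [-0.0071, 0.0101, -0.9999]] tcp [ 0.5392 -0.0072  0.2091] grasp [ 0.5386 -0.0068  0.1551] F [-0.8 -0.7 -1. ] w 0.329 t 8.9333
tool shift to target [ 0.0001  0.0002 -0.007 ]
slope -0.010597088386600518 z at axis-.08 0.1682569393063208 z at .6185 0.16740917223539276 handle est 1.5601996350598448
```

The handle is still following the fingers and is now at about 1.56. I'll press on gently until the stop shows up in the force.

```bash
python3 -m creep '[[[0,0,0,0,0,0.002,0.02],[0,0,0,0,0,0,0.02]]]'; python3 st.py 0.5385 -0.007 0.1621;python3 sl.py;  python3 -m creep '[[[0,0,0,0,0,0.002,0.02],[0,0,0,0,0,0,0.02]]]'; python3 st.py 0.5385 -0.007 0.1621;python3 sl.py
```

```text
t: 9.15
eef_pos: [0.5394, -0.0072, 0.2075]
tool_rot: [-0.001, -0.704, 0.71, 0.006]
contact_force: [-1.1, -0.4, -0.0]
gripper_width: 0.33
[[-0.0095, -0.9999, -0.0096], [-0.9999, 0.0094, 0.0072], [-0.0071, 0.0097, -0.9999]] tcp [ 0.5394 -0.0072  0.2075] grasp [ 0.5388 -0.0068  0.1535] F [-1.1 -0.4 -0. ] w 0.33 t 9.15
tool shift to target [ 0.0001  0.0004 -0.0086]
slope 0.011172949836277188 z at axis-.08 0.16661147030247442 z at .6185 0.1675053062893766 handle est 1.5819688117416446
t: 9.37
eef_pos: [0.5397, -0.0072, 0.2068]
tool_rot: [-0.001, -0.704, 0.71, 0.006]
contact_force: [-1.3, -2.1, -1.3]
gripper_width: 0.327
[[-0.0096, -0.9999, -0.0086], [-0.9999, 0.0096, 0.007], [-0.0069, 0.0087, -0.9999]] tcp [ 0.5397 -0.0072  0.2068] grasp [ 0.5392 -0.0068  0.1528] F [-1.3 -2.1 -1.3] w 0.327 t 9.3667
tool shift to target [ 0.0001  0.0008 -0.0093]
slope 0.009991668220369787 z at axis-.08 0.16666337146947396 z at .6185 0.16746270492710355 handle est 1.5807876625343324
```

The handle estimate has settled at 1.58 and the arm now stops short, so it's against its stop. I'll release.

```bash
python3 -m creep '[[[0,0,0,0,0,0,0.045],[0,0,0,0,0,0,0.06],[0,0,0,0,0,0,0.06],[0,0,0,0,0,0,0.06],[0,0,0,0,0,0,0.06]]]'; python3 st.py; python3 sl.py; python3 -c "
from h import *
cam('wrist','pics/w7.png')"
```

```text
t: 9.83
eef_pos: [0.54, -0.0061, 0.2061]
tool_rot: [0.0, -0.704, 0.71, 0.006]
contact_force: [0.4, 0.2, 0.3]
gripper_width: 0.706
[[-0.0091, -0.9999, -0.0081], [-0.9999, 0.0091, 0.0085], [-0.0084, 0.0081, -0.9999]] tcp [ 0.54   -0.0061  0.2061] grasp [ 0.5395 -0.0057  0.1521] F [0.4 0.2 0.3] w 0.706 t 9.8333
slope 0.010940025792448448 z at axis-.08 0.16648186842270962 z at .6185 0.1673570704861055 handle est 1.5817359161694025
```

View pics/w7.png

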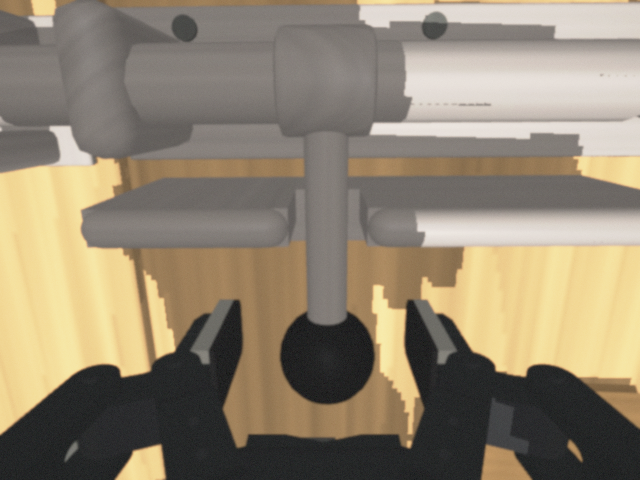

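The fingers are clear of the knob on both sides (knob at (327,355), pads at u = 240 and 405). Now I'll retreat straight up.

```bash
python3 -m creep '[[[0,0,0,0,0,-0.01,0.06],[0,0,0,0,0,-0.02,0.06],[0,0,0,0,0,-0.03,0.06],[0,0,0,0,0,-0.035,0.06],[0,0,0,0,0,-0.035,0.06],[0,0,0,0,0.03,-0.02,0.06],[0,0,0,0,0.04,0,0.06],[0,0,0,0,0.04,0,0.06],[0,0,0,0,0,0,0.06],[0,0,0,0,0,0,0.06]]]'; python3 st.py; python3 - <<'E'
from h import *
c=cam("top","pics/t8.png"); s=cam("side","pics/s8.png"); w=cam("wrist","pics/w8.png")
for n,cc in(("top",c),("side",s),("wrist",w)):
    P=cloud(cc); m=(cc["color"].max(2)<70)&(abs(P[...,0]-.5385)<.03)&(abs(P[...,1]+.007)<.03)&(P[...,2]>.14)&(P[...,2]<.25)
    Q=P[m]; print(n,len(Q), Q.mean(0) if len(Q) else None)
    if len(Q)>100:
        x=np.linalg.lstsq(np.c_[2*Q,np.ones(len(Q))],(Q**2).sum(1),rcond=None)[0]; print("sphere",x[:3])
E
```

```text
t: 10.77
eef_pos: [0.427, -0.0058, 0.3706]
tool_rot: [0.002, -0.704, 0.71, 0.005]
contact_force: [0.8, 0.3, 1.1]
gripper_width: 0.703
[[-0.0081, -1.0, -0.0045], [-0.9999, 0.008, 0.0094], [-0.0093, 0.0046, -0.9999]] tcp [ 0.427  -0.0058  0.3706] grasp [ 0.4268 -0.0053  0.3166] F [0.8 0.3 1.1] w 0.703 t 10.7667
top 336 [ 0.53926092 -0.0051574   0.17283308]
sphere [ 0.53943452 -0.00678888  0.16432101]
side 303 [ 0.53694891 -0.01256174  0.17123607]
sphere [ 0.53986659 -0.00798285  0.16370902]
wrist 1824 [ 0.54007377 -0.00667903  0.17169849]
sphere [ 0.54112148 -0.00725103  0.16143429]
```

View pics/s8.png

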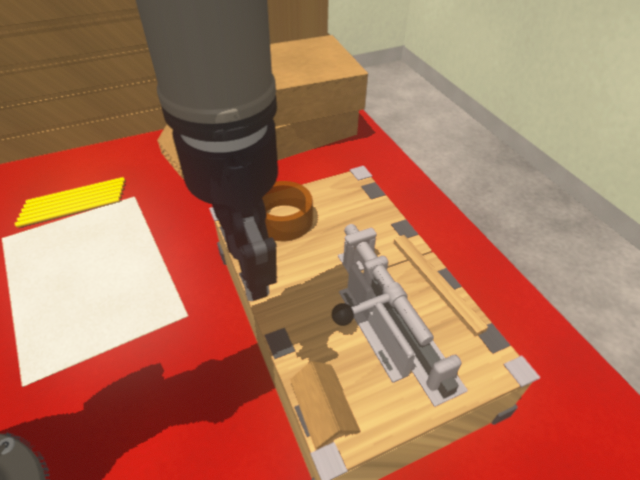

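View pics/w8.png

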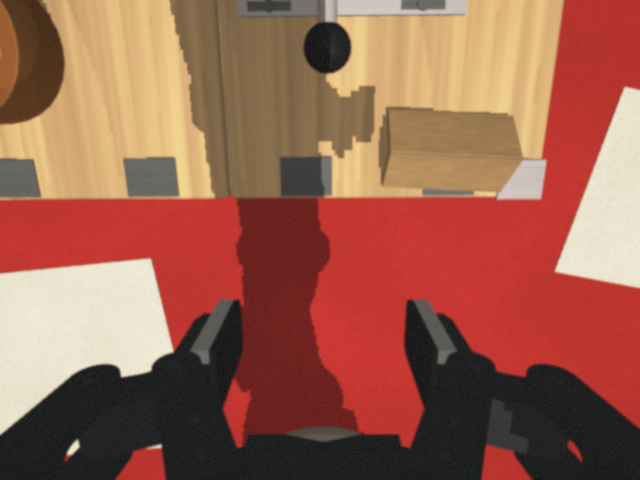

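View pics/t8.png

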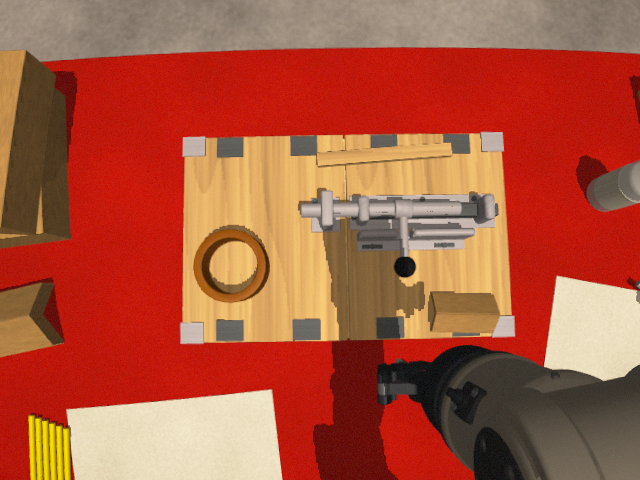

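The bolt runs through the staple: in the top view its tip is at (303,209), past the staple at (326,209). The handle lies in the notch with the knob at (404,267), at z ≈ 0.161–0.164, so it's level. The tape roll, trim and protectors are at their original pixels, and the robot is clear.

```bash
python3 -c "
from station import hand_in,get_obs
print(get_obs()['joint_vel'].round(3)); print(hand_in())"
```

```text
[-0.003  0.027  0.001 -0.009  0.003 -0.006  0.   ]
the job is handed in; nothing more can be done
None
```

The lid is bolted and the job is handed in, after about 11 s of robot time. I pinched the knob with the handle up and slid the bolt about 60 mm, to roughly 0.070, so its tip went through the staple. I then centred the shank on the notch using the wrist camera, turned the handle down to its stop, released it and backed clear.

**Last checks:**
- **Handle:** The shank slope measured 1.58 rad, both at the stop and just after release. After backing off, sphere fits from the three cameras put the knob at z ≈ 0.161–0.164 m, against 0.162 m for level. They differ by about 3 mm, close to the calibration error.
- **Bolt:** The tip shows beyond the staple in the top view, and the shank sits in the notch.
- **Loose things:** The tape roll, trim and protectors look unmoved in the pictures; I compared them by eye and did not measure them.
- **Forces:** The sampled contact-force readings stayed within about 3 N per axis, so I saw no clear force rise at the stop. I judged it by the arm falling short of its command and the handle angle no longer changing.

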